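# Latch a column carrier into its docking rail

## Robot

A 6-joint arm with a two-finger parallel gripper is mounted at the origin on a cart in front of the work surface, level with it; the furniture and walls round the work are solid. World frame = base frame: x ahead of the robot, y to its left, z up, the work surface at z = 0. Lengths are in m, angles in rad, forces in N, time in s.
With the tool pointing down it reaches from about 0.3 to 0.875 m from the base axis. Payload 6.4 kg.
Tool frame: the origin (TCP) lies at the very end of the fingers, on their centre line; the grasp point (between the pads) lies 19 mm behind it; z points along the fingers, y is the line along which they close (so a half turn about z gives the same grasp; the last joint's range is limited). The gripper opens to 85 mm and grips with 20 to 120 N. Pads are 22 mm wide; open, the fingers measure 114 mm over their backs; the gripper's body (76 mm by 85 mm) begins 54 mm behind the grasp point. The pads swing forward as they close: fully open they stand 13 mm farther back than shut.
Start: joints at [-1.498, 0.181, 1.607, -0, 1.354, -0.206], TCP at [0.158, -0.553, 0.206] pointing down, gripper open.
Joint ranges: [-2.99, 2.99], [-0.89, 2.07], [0.3, 2.58], [-1.14, 4.28], [0, 2.63], [-3.12, 3.12]. Speed limits (rad/s): [2.57, 2.57, 3.01, 3.14, 3.14, 3.14].

## Interface

Orientations are given as a unit quaternion [w, x, y, z].
In Python, from bench import ctrl gives the robot as it stands.
- The arm moves only by the tool jog_arm, never from a script. Its argument "series" is a list that holds one entry, the list of rows, each a list of 7 numbers: the shift along the tool's x, y, z in mm, then the turn, a rotation vector about the tool's x, y, z in rad, then the finger opening in mm, from 0 to 85.4. In form: [[[tx, ty, tz, rx, ry, rz, gripper], ...]]. A call has exactly 10 rows; each row shifts and turns the commanded pose from where the row before left it, along the tool's axes as they then stand; what a row does not reach is not made up. A row lasts 1/10 s, in which the tool goes at most 50 mm and 8.59 degrees, less where a joint would pass 70% of its speed; a pose out of reach is approached as far as the arm can. A call with a gripper value outside its range is refused whole. The fingers move at their own pace and stop on an object; the grip force is fixed at half the most. Time passes only in rows, so rows that do not move let the fingers close, or fill a call up. It gives the time, the measured TCP pose, the force, the opening and the grip force at its end, in the units of the state.
- ctrl.get_obs(): the state, without advancing time (a new reading comes with each control period).
- ctrl.camera(name): name is "scene" or "top" or "wrist"; returns a dict with "frame" (384x512x3 uint8, blue, green, red), "z_map" (384x512 float32, m along the optical axis (not along the pixel's ray), 0 where there is no reading), "fx", "fy", "cx", "cy" (pixels), "xyz" and "rotation" of the camera in the world. Camera axes: x right, y down, z forward; pixel columns grow to the right and rows downward; lengths in m; the calibration is good to about 2 mm. A picture is of the moment at which its call begins.
- ctrl.hand_in(): hands the job in; it is judged then, once.
The state is a dict: "time_s": time; "q": joint angles; "dq": joint speeds; "joint_efforts": joint torques, N m; "eef_pos": TCP position; "eef_rot": TCP orientation; "wrist_force": force on the tool from outside, world axes, zero at the start; "torque": the same for the moment, N m; "opening": opening from 0.0 (shut) to 1.0 (fully open); "grasp_force": force on a finger pad.
Only numpy, scipy, OpenCV 4.12 (cv2) and the standard library are available. Lean on these libraries where they do the work, as an engineer would, in place of code of your own. Each camera call takes 0.05 s, during which the arm holds its last target. There are 200 camera calls.

## Task

Pick up the column carrier by its upright grip and set it flat on the open apron of the docking rail, nose toward the rail's mouth. Then slide it in between the guide walls, under the sprung pawl, until the pawl clicks down behind its front plate and the carrier stays latched against the sprung plunger when you let go. Push gently - stop once it has clicked, do not ram the plunger to its end - and leave the other things on the bench where they are.

Things in the scene. Friction and masses are not known exactly. Their poses are not given: they have to be found in the camera images.
- carrier: grey plastic sled, loose, about 0.33 kg, 130 long (x, +x = nose) x 46 wide x 64 mm high; two columns lie along x on its 12 mm slab, tops at 29 mm. Origin: centre of underside, z up. Slab bevelled at the nose. Front end plate 33 mm high, 32 wide, x = 59 to 65 mm: it lifts the pawl, which then drops behind it
- carrier_grip (a point): middle of the carrier's upright grip, 50 mm above its underside, over its origin. Grip: 11.5 mm thick (carrier's y), 36 mm long (x), top at 64 mm; take it across the thickness, above the columns (between 31 and 64 mm)
- carrier_nose (a point): point on the carrier's nose, on its underside, 65 mm ahead (+x) of its origin
- carrier_rear (a point): centre of the outer face of the carrier's rear end plate, 65 mm behind its origin and 18 mm above its underside; the plate is flat, 44 wide, 33 mm high: the face to push on with shut fingers
- rail: grey metal docking rail, fixed. Origin at bench level on the channel's centre line where its straight walls begin; +x = push-in direction, z up. Base plate 6 mm thick, x = -150 to 160, y = -44 to 44 mm; the carrier slides on it. Walls 12 mm high above the plate, inner faces y = +-24.5 (carrier +-23), from x = 0 to 120
- rail_mouth (a point): on the base plate's top, centre of the rail's mouth, 22 mm before the rail's origin. Here the walls are flared to y = +-36 mm. The apron, bare plate, reaches from here back 128 mm toward -x
- rail_pawl_area (a point): on the channel's centre line 75 mm past the rail's origin. Around here a catch block at the rail's far end carries a hook-shaped sprung steel pawl (lies over the channel, 49 mm high) and the plunger. Where the catch is clamped changes and is not measured: once latched, the carrier's origin is anywhere from 10 to 47 mm past the rail's origin. Go by feel
- plunger (a joint): compression of the end plunger in m, 0 free, 0.009 its rigid end stop; 5 N + 1.2 N per mm. Click at about 0.0045 on the way in, about 0.002 when latched and let go, 0 if not latched. Push needed: sliding 0.5 to 1.5 N, pawl 2 to 6 N while it is lifted, 11 to 15 N at the click; 16 to 18 N is near the end stop and surely latched; over 25 N is too much
- beaker: bystander: clear beaker, 62 mm wide, 76 mm high; origin at the centre of its underside
- tape: bystander: roll of tape lying flat, 63 mm wide, 19 mm high; origin at the centre of its underside
- spare_column: bystander: separation column lying on the bench, 122 mm long (its y) and 17 mm thick; origin at the middle of its underside
- bottle: bystander: small reagent bottle, 34 mm wide, 74 mm high; origin at the centre of its underside
- spanner: bystander: spanner lying flat, 138 mm long (its y), 6 mm thick; origin at the middle of its underside
- cap: bystander: bottle cap, 38 mm wide, 20 mm high; origin at the centre of its underside
Not all that is in view belongs to the job. There is more than one size of the carrier; the job needs the largest.

How it is judged:
By the outcome, as a careful person would: the job done as asked, in the order asked, and still so for the second after the job is handed in, with the robot touching nothing.
It also fails if it takes over 67 s, if anything falls off the work surface, if the arm or the gripper's body presses on something with over 40 N, if the wrist force passes 120 N, or if a joint passes its speed limit or range.

## Working session

There is one attempt and no reset: what is moved stays moved. The work goes in short steps, Python scripts to look and compute and a tool call to move; the robot and the scene stay as the last step left them, time stands still between calls to the robot, and variables do not carry over. Pictures are saved under pics/ and viewed, at most 10 in all, crops included, and the job is handed in when it is done.

Besides the shell and the picture viewer there is one more tool, called after ">>>" in YAML: its name, and indented under it one key for each argument. jog_arm: Moves the arm, as the interface text tells. Its arguments: {"type":"object","properties":{"series":{"type":"array"}},"required":["series"]}

```bash
mkdir -p pics; cat > h.py <<'E'
import numpy as np, cv2, pickle
from bench import ctrl
def snap(n,f):
    c=ctrl.camera(n); pickle.dump(c,open(f'pics/{f}.pkl','wb')); cv2.imwrite(f'pics/{f}.png',c['frame']); return c
def load(f): return pickle.load(open(f'pics/{f}.pkl','rb'))
def P(c,u,v,z=None):
    R=np.array(c['rotation']); 
    if R.shape!=(3,3):
        from scipy.spatial.transform import Rotation as Ro
        R=Ro.from_quat(np.roll(R,-1)).as_matrix()
    r=R@np.array([(u-c['cx'])/c['fx'],(v-c['cy'])/c['fy'],1]); t=np.array(c['xyz'])
    return t+r*(c['z_map'][int(v),int(u)] if z is None else (z-t[2])/r[2])
def cloud(c):
    R=np.array(c['rotation']); h,w=c['z_map'].shape
    if R.shape!=(3,3):
        from scipy.spatial.transform import Rotation as Ro
        R=Ro.from_quat(np.roll(R,-1)).as_matrix()
    u,v=np.meshgrid(np.arange(w),np.arange(h)); d=c['z_map']
    return np.stack([(u-c['cx'])/c['fx']*d,(v-c['cy'])/c['fy']*d,d],-1)@R.T+np.array(c['xyz'])
E
python3 - <<'E'
from h import *
a=snap('top','top0'); b=snap('scene','sc0')
print(a['xyz'],a['rotation'],b['xyz'],a['fx'])
print(ctrl.get_obs())
cv2.imwrite('pics/both.png',np.hstack([cv2.resize(a['frame'],(400,300)),cv2.resize(b['frame'],(400,300))]))
E
```

```text
[ 0.36958387 -0.04486676  1.32241012] [ 0.04253946 -0.70538033  0.70547852 -0.05412063] [-0.24121252  1.23428837  0.77594798] 445.12293448238466
{'time_s': 0.1, 'q': array([-1.49830336e+00,  1.81479537e-01,  1.60790442e+00, -7.21198978e-06,
        1.35385128e+00, -2.06309403e-01]), 'dq': array([ 0.00070149, -0.00123658, -0.00085699,  0.00093208,  0.00140804,
       -0.0003638 ]), 'joint_efforts': array([ 6.41494553e-04, -4.45874441e+01, -3.52238810e+01, -3.07491346e-04,
        4.14188733e-03,  2.23972683e-05]), 'eef_pos': array([ 0.15821097, -0.55223164,  0.20556885]), 'eef_rot': array([-8.19686997e-04,  9.90298937e-01,  1.38950859e-01,  5.13970566e-05]), 'wrist_force': array([ 0.52101582,  0.32400693, -0.0141331 ]), 'torque': array([-0.02411844, -0.01917716,  0.02915275]), 'grasp_force': 0.0, 'opening': 1.001745627403793}
```

View pics/top0.png

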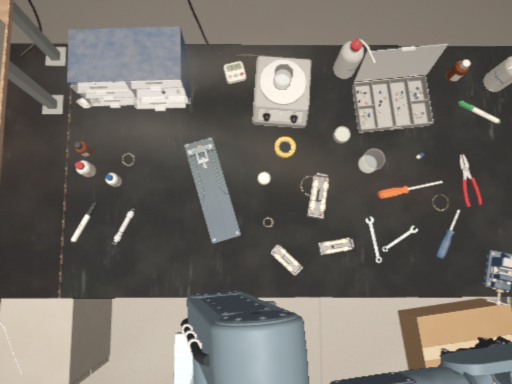

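View pics/sc0.png

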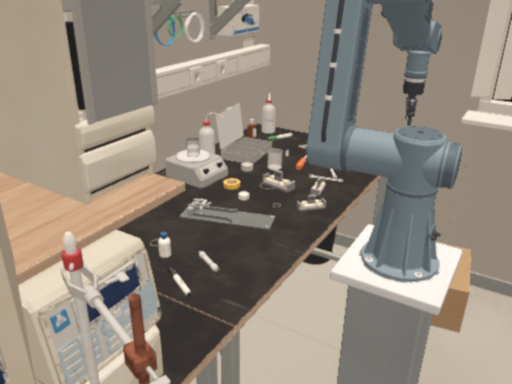

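The top view shows the rail from its apron end at (225,238) to its catch at (202,152). There are three carrier candidates, at (318,195), (287,260) and (337,246). The one at (318,195) looks longest, at about 44 px, which fits the largest. I'll confirm it in an enlarged crop with measurements.

```bash
python3 - <<'E'
from h import *
c=load('top0'); X=cloud(c)
f=c['frame']
A=cv2.resize(f[165:280,262:362],None,fx=5,fy=5,interpolation=cv2.INTER_CUBIC)
B=cv2.resize(f[130:245,180:245],None,fx=4.5,fy=5,interpolation=cv2.INTER_CUBIC)
o=np.hstack([A,B]);print(o.shape);cv2.imwrite('pics/cropA.png',o)
for n,(u0,v0,u1,v1) in dict(A=(300,168,335,222),B=(268,240,306,280),C=(314,234,358,258),rail=(180,132,245,245)).items():
    p=X[v0:v1,u0:u1].reshape(-1,3); 
    for zl,zh in ((0.008,.2),(0.045,.2)) if n!='rail' else ((0.003,.2),(.003,.009),(.012,.025),(.03,.09)):
        q=p[(p[:,2]>zl)&(p[:,2]<zh)]
        if len(q)<3: continue
        r=cv2.minAreaRect((q[:,:2]*1000).astype(np.float32)); print(n,zl,len(q),np.round(r[0],1),np.round(r[1],1),round(r[2],1),'zmax',q[:,2].max().round(4),np.round(q.mean(0),4))
E
```

```text
(575, 792, 3)
A 0.008 703 [ 552.8 -255. ] [ 95.8 158.4] 88.7 zmax 0.0686 [ 0.5476 -0.2566  0.026 ]
A 0.045 66 [ 548.2 -258.5] [13.  34.8] 80.2 zmax 0.0686 [ 0.5478 -0.2576  0.0624]
B 0.008 386 [ 363.1 -159.9] [98.9 98.5] 89.9 zmax 0.054 [ 0.3617 -0.1615  0.0203]
B 0.045 30 [ 361.7 -161. ] [24.3  8.4] 46.2 zmax 0.054 [ 0.3619 -0.1609  0.0489]
C 0.008 388 [ 408.3 -314.7] [ 46.5 117.1] 9.8 zmax 0.0535 [ 0.401  -0.3055  0.0206]
C 0.045 30 [ 401.  -306.6] [ 8.6 26.4] 0.4 zmax 0.0535 [ 0.4011 -0.3069  0.0495]
rail 0.003 4252 [576.5  57.2] [339.7 194.4] 0.1 zmax 0.054 [0.5728 0.0554 0.0088]
rail 0.003 3263 [576.4  57.1] [339.7 194.4] 0.1 zmax 0.009 [0.5641 0.0524 0.0055]
rail 0.012 269 [576.8  60.7] [288.4  85.3] 15.7 zmax 0.0246 [0.6054 0.0674 0.0173]
rail 0.03 231 [661.9  84. ] [71.5 74.5] 18.9 zmax 0.054 [0.6732 0.0886 0.0396]
```

View pics/cropA.png

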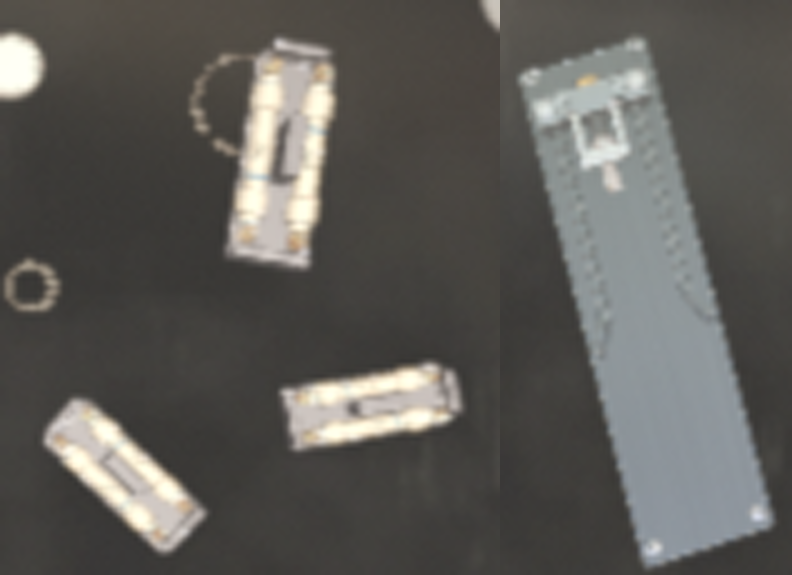

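A at (318,195) is the job's carrier. It is the largest: its grip is 35 mm long and 13 mm wide, and its top is at about 64 mm. The others' grips are about 25 mm long and their tops are at about 50 mm. Its narrow front plate is the upper end in the crop (305,48), so the nose points to world +x. The wide rear plate is at (268,258). Next I'll refine the poses.

```bash
cat >> h.py <<'E'
def rect(c,box,zl,zh,scale=1):
    X=cloud(c);u0,v0,u1,v1=box
    m=np.zeros(X.shape[:2],np.uint8); s=X[v0:v1,u0:u1,2]; m[v0:v1,u0:u1]=((s>zl)&(s<zh)&(c['z_map'][v0:v1,u0:u1]>0))
    n,l,st,_=cv2.connectedComponentsWithStats(m,connectivity=4); k=1+np.argmax(st[1:,4])
    q=X[l==k]; r=cv2.minAreaRect((q[:,:2]*1000).astype(np.float32)); return np.round(r[0],1),np.round(r[1],1),round(r[2],1),np.round(q.mean(0)*1000,1),len(q)
E
python3 - <<'E'
from h import *
c=load('top0'); X=cloud(c)
print('bench z',np.median(X[200:230,100:110,2]),np.median(X[225:235,260:300,2]),'plate',np.median(X[205:225,212:225,2]))
for zl in (.01,.014,.02,.04): print('car',zl,rect(c,(300,168,335,222),zl,.1))
print('rail',rect(c,(180,132,245,245),.0035,.1))
B=lambda x,y,z:P(c,180+((x-500)+.5)/4.5-.5,130+(y+.5)/5-.5,z)*1000
tl,tr,br,bl=[B(*p,.006) for p in((520,75),(645,40),(775,522),(645,568))]
print(tl,tr,br,bl); m1=(tl+tr)/2;m0=(bl+br)/2;d=m1-m0
print('rail len',np.hypot(*d[:2]),'yaw',np.degrees(np.arctan2(d[1],d[0])),'org',m0+d*150/310,np.hypot(*(tl-tr)[:2]))
A=lambda x,y,z:P(c,262+(x+.5)/5-.5,165+(y+.5)/5-.5,z)*1000
print('nose top',A(277,43,.033),A(331,48,.033),'rear top',A(229,252,.033),A(309,264,.033))
print('grip',A(290,127,.064),A(280,181,.064),A(300,122,.064),A(293,180,.064))
o=ctrl.get_obs();print(o['eef_pos'])
E
```

```text
bench z 0.0019855278687544997 0.0020696661922554593 plate 0.006970101056040345
car 0.01 (array([ 548.5, -258.5]), array([ 46.1, 130.2]), 80.6, array([ 547.4, -256.9,   27.4]), 651)
car 0.014 (array([ 548.7, -258.6]), array([ 45.7, 129.9]), 80.2, array([ 547.7, -257.3,   30.7]), 533)
car 0.02 (array([ 548.7, -258.6]), array([ 45.7, 129.9]), 80.2, array([ 547.2, -257.6,   32.3]), 480)
car 0.04 (array([ 548.2, -258.5]), array([13. , 34.8]), 80.2, array([ 548.1, -257.5,   61.8]), 68)
rail (array([568. ,  58.4]), array([321.4, 108.3]), 15.6, array([567.4,  56.6,  11. ]), 2798)
[705.93066082 141.49222928   6.        ] [727.96607702  57.81267335   6.        ] [436.03447172 -30.56994094   6.        ] [409.10952025  54.20831127   6.        ]
rail len 307.2004745828507 yaw 16.613558553441155 org [565.01217643  54.31915266   6.        ] 86.53223472690297
nose top [ 613.60162197 -255.50745217   33.        ] [ 610.65937305 -287.40764651   33.        ] rear top [ 489.79324521 -224.88129595   33.        ] [ 482.79247929 -271.45191041   33.        ]
grip [ 558.80576514 -256.88841875   64.        ] [ 527.60675679 -250.48237959   64.        ] [ 561.71181488 -262.70084669   64.        ] [ 528.18843651 -257.94087354   64.        ]
[ 0.15821097 -0.55223164  0.20556885]
```

>>> jog_arm:
  series:
    - [[45.5,-17.5,0,0,0,0,85],[45.5,-17.5,0,0,0,0,85],[45.5,-17.5,0,0,0,0,85],[45.5,-17.5,0,0,0,0,85],[45.5,-17.5,0,0,0,0,85],[45.5,-17.5,0,0,0,0,85],[45.5,-17.5,0,0,0,0,85],[45.5,-17.5,0,0,0,0,85],[45.5,-17.5,0,0,0,0,85],[45.5,-17.5,0,0,0,0,85]]

```text
time_s: 1.1
eef_pos: [0.5487, -0.2576, 0.206]
eef_rot: [-0.0, 0.99, 0.139, -0.0]
wrist_force: [-0.2, -1.1, 0.2]
opening: 0.995
grasp_force: 0.0
```

>>> jog_arm:
  series:
    - [[0,0,0,0,0,0.112,85],[0,0,0,0,0,0.112,85],[0,0,0,0,0,0.112,85],[0,0,0,0,0,0.114,85],[0,0,0,0,0,0,85],[0,0,0,0,0,0,85],[0,0,0,0,0,0,85],[0,0,0,0,0,0,85],[0,0,0,0,0,0,85],[0,0,0,0,0,0,85]]

```text
time_s: 2.1
eef_pos: [0.5475, -0.2594, 0.2064]
eef_rot: [0.0, 0.996, -0.085, 0.0]
wrist_force: [0.7, -0.4, -0.8]
opening: 0.999
grasp_force: 0.0
```

```bash
cat >> h.py <<'E'
def st():
    o=ctrl.get_obs(); from scipy.spatial.transform import Rotation as Ro
    R=Ro.from_quat(np.roll(o['eef_rot'],-1)).as_matrix()
    print('t',round(o['time_s'],2),'pos',np.round(o['eef_pos']*1000,1),'psi',np.degrees(np.arctan2(R[1,0],R[0,0])).round(2),'tz',R[:,2].round(3),'F',o['wrist_force'].round(1),'open',round(o['opening'],3),'gf',round(o['grasp_force'],1)); return o,R
def need(x,y,z):
    o,R=st(); print('tool mm',np.round(R.T@(np.array([x,y,z])-o['eef_pos']*1000),1))
E
python3 - <<'E'
from h import *
c=snap('wrist','w0'); print(c['xyz'],c['fx'])
need(548,-258,35)
X=cloud(c); print(rect(c,(0,0,512,384),.05,.1), rect(c,(0,0,512,384),.010,.1))
E
```

```text
[ 0.61720315 -0.27140395  0.37410376] 279.5784244286536
t 2.15 pos [ 547.5 -259.4  206.4] psi -9.79 tz [ 0. -0. -1.] F [ 0.1 -0.1 -1.5] open 0.994 gf 0.0
tool mm [  0.2  -1.4 171.4]
(array([ 646. , -412.8]), array([60.9, 61.4]), 15.3, array([ 648.1, -419.3,   66. ]), 1866) (array([ 545.9, -259.6]), array([ 45.9, 129.8]), 80.4, array([ 547.9, -260. ,   26.8]), 3571)
```

View pics/w0.png

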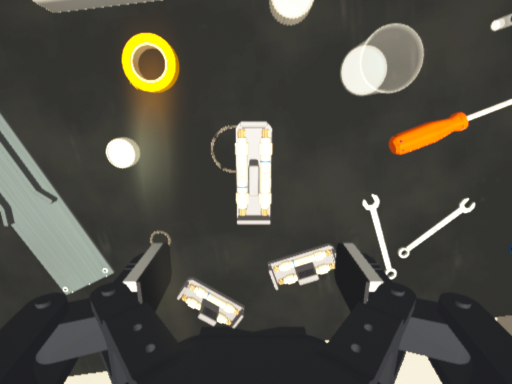

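The wrist view shows the carrier centred at (254,172), with its narrow nose plate up and no finger obstruction. The wire loop at (222,148) stays below finger height. I'll descend now.

>>> jog_arm:
  series:
    - [[0,0,30,0,0,0,85],[0,0,30,0,0,0,85],[0,0,30,0,0,0,85],[0,0,30,0,0,0,85],[0,0,20,0,0,0,85],[0,0,15,0,0,0,85],[0,0,10,0,0,0,85],[0,0,6,0,0,0,85],[0,0,0,0,0,0,85],[0,0,0,0,0,0,60]]

```text
time_s: 3.15
eef_pos: [0.5482, -0.2598, 0.0363]
eef_rot: [0.0, 0.996, -0.085, 0.001]
wrist_force: [0.5, 0.1, 0.0]
opening: 0.854
grasp_force: 0.0
```

>>> jog_arm:
  series:
    - [[0,0,0,0,0,0,30],[0,0,0,0,0,0,15],[0,0,0,0,0,0,0],[0,0,0,0,0,0,0],[0,0,0,0,0,0,0],[0,0,0,0,0,0,0],[0,0,0,0,0,0,0],[0,0,0,0,0,0,0],[0,0,0,0,0,0,0],[0,0,0,0,0,0,0]]

```text
time_s: 4.15
eef_pos: [0.5477, -0.2597, 0.0357]
eef_rot: [0.0, 0.996, -0.086, 0.0]
wrist_force: [-1.6, -2.1, 4.8]
opening: 0.105
grasp_force: 58.9
```

>>> jog_arm:
  series:
    - [[0,0,-10,0,0,0,0],[0,0,-25,0,0,0,0],[0,0,-35,0,0,0,0],[0,0,-40,0,0,0,0],[0,0,-40,0,0,0,0],[-20,-40,0,0,0,0,0],[-20,-40,0,0,0,0,0],[-20,-40,0,0,0,0,0],[-20,-40,0,0,0,0,0],[0,-10,0,0,0,0,0]]

```text
time_s: 5.15
eef_pos: [0.4947, -0.0732, 0.1844]
eef_rot: [-0.002, 0.996, -0.084, -0.002]
wrist_force: [0.4, -0.7, -4.1]
opening: 0.099
grasp_force: 58.5
```

>>> jog_arm:
  series:
    - [[0,0,0,0,0,-0.11,0],[0,0,0,0,0,-0.11,0],[0,0,0,0,0,-0.11,0],[0,0,0,0,0,-0.11,0],[0,0,0,0,0,0,0],[0,0,0,0,0,0,0],[0,0,0,0,0,0,0],[0,0,0,0,0,0,0],[0,0,0,0,0,0,0],[0,0,0,0,0,0,0]]

```text
time_s: 6.15
eef_pos: [0.4977, -0.0782, 0.1854]
eef_rot: [-0.0, 0.991, 0.134, 0.0]
wrist_force: [-0.1, -0.2, -3.2]
opening: 0.099
grasp_force: 58.6
```

```bash
python3 - <<'E'
from h import *
c=snap('wrist','w1'); st(); 
X=cloud(c); print(rect(c,(0,0,512,384),.0035,.03))
cv2.imwrite('pics/w1b.png',cv2.resize(c['frame'],(800,600),interpolation=cv2.INTER_CUBIC))
E
```

```text
t 6.2 pos [497.7 -78.2 185.4] psi 15.38 tz [ 0.  0. -1.] F [ 0. -0. -3.] open 0.099 gf 58.6
(array([534. ,  46.5]), array([245. ,  90.6]), 16.5, array([545.5,  49.1,   7.6]), 15692)
```

View pics/w1b.png

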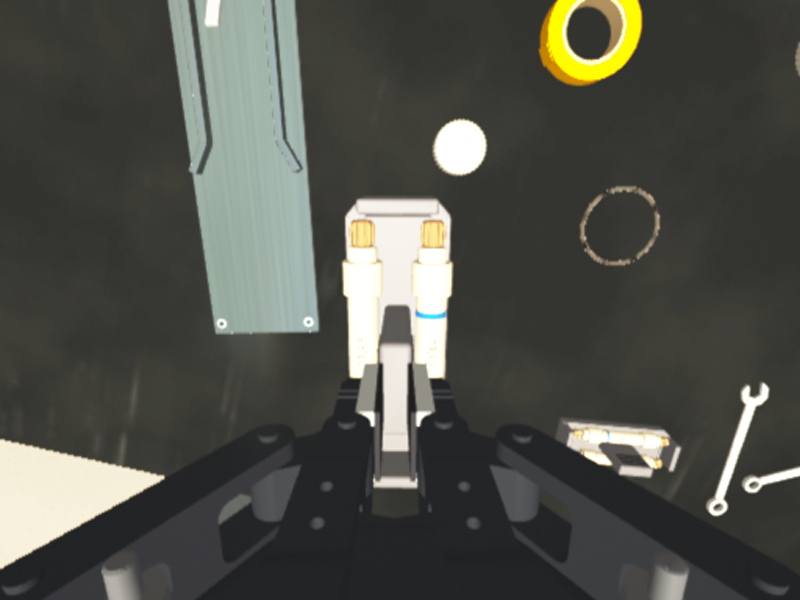

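The view shows the held carrier level, nose up, and the apron corners at (216,333) and (318,330). The flare tips are at (197,172) and (300,170).

```bash
python3 - <<'E'
from h import *
c=load('w1'); s=512/800
Q=lambda x,y,z:P(c,(x+.5)*s-.5,(y+.5)*s-.5,z)*1000
for n,p in dict(BL=(216,333,.006),BR=(318,330,.006),Ltop=(171,0,.006),Rtop=(297,0,.006),flL=(193,172,.018),flR=(300,170,.018),bendL=(210,137,.018),bendR=(280,141,.018),inL=(190,0,.018),inR=(267,0,.018)).items(): print(n,Q(*p)[:2].round(1))
X=cloud(c); Z=X[...,2]; print('plate z',np.median(Z[150:200,145:190]), 'bench',np.median(Z[20:60,215:260]))
# plate edge fit from depth mask
m=(Z>.0045)&(Z<.03)
L=[];R=[]
for v in range(120,205,2):
    u=np.where(m[v,90:215])[0]+90
    if len(u)>30: L.append(P(c,u[0]-.5,v,.006)[:2]*1000);R.append(P(c,u[-1]+.5,v,.006)[:2]*1000)
for E in (L,R):
    E=np.array(E,np.float32); vx,vy,x,y=cv2.fitLine(E,cv2.DIST_HUBER,0,.01,.01).ravel(); print(np.degrees(np.arctan2(vy,vx))%180, x,y, 'y at x=480:', y+(480-x)*vy/vx)
E
```

```text
BL [407.1  53.6]
BR [432.5 -28.6]
Ltop [639.8 120.9]
Rtop [662.8  37.4]
flL [532.4  85.3]
flR [554.6  10. ]
bendL [559.6  76.9]
bendR [570.3  27.9]
inL [640.6 102.5]
inR [654.1  53.3]
plate z 0.006564548146919286 bench 0.0016596927912886916
16.668524 470.65903 73.52806 y at x=480: 76.3249
16.567717 494.0215 -11.291875 y at x=480: -15.463268
```

>>> jog_arm:
  series:
    - [[0,0,0,0,0,-0.021,0],[5,-25,0,0,0,0,0],[5,-30,0,0,0,0,0],[5,-30,0,0,0,0,0],[2,-24,0,0,0,0,0],[0,0,25,0,0,0,0],[0,0,35,0,0,0,0],[0,0,35,0,0,0,0],[0,0,25,0,0,0,0],[0,0,8,0,0,0,0]]

```text
time_s: 7.2
eef_pos: [0.4805, 0.0316, 0.0547]
eef_rot: [-0.001, 0.989, 0.145, -0.002]
wrist_force: [0.1, -0.5, -4.0]
opening: 0.096
grasp_force: 58.9
```

>>> jog_arm:
  series:
    - [[0,0,5,0,0,0,0],[0,0,3,0,0,0,0],[0,0,2,0,0,0,0],[0,0,1,0,0,0,0],[0,0,1,0,0,0,0],[0,0,0,0,0,0,0],[0,0,0,0,0,0,0],[0,0,0,0,0,0,0],[0,0,0,0,0,0,0],[0,0,0,0,0,0,0]]

```text
time_s: 8.2
eef_pos: [0.4828, 0.0311, 0.0454]
eef_rot: [0.0, 0.99, 0.144, 0.0]
wrist_force: [-0.5, -0.2, -3.1]
opening: 0.1
grasp_force: 58.9
```

```bash
python3 - <<'E'
from h import *
need(483,31,41.5)
E
```

```text
t 8.2 pos [482.8  31.1  45.4] psi 16.6 tz [ 0.  0. -1.] F [-0.5 -0.2 -3.1] open 0.1 gf 58.9
tool mm [0.1 0.1 3.9]
```

>>> jog_arm:
  series:
    - [[0,0,1.5,0,0,0,0],[0,0,1,0,0,0,0],[0,0,1,0,0,0,0],[0,0,0,0,0,0,0],[0,0,0,0,0,0,0],[0,0,0,0,0,0,0],[0,0,0,0,0,0,0],[0,0,0,0,0,0,0],[0,0,0,0,0,0,0],[0,0,0,0,0,0,0]]

```text
time_s: 9.2
eef_pos: [0.4831, 0.031, 0.0421]
eef_rot: [0.0, 0.99, 0.144, 0.0]
wrist_force: [0.5, -0.6, 0.8]
opening: 0.104
grasp_force: 59.5
```

>>> jog_arm:
  series:
    - [[0,0,0,0,0,0,20],[0,0,0,0,0,0,35],[0,0,0,0,0,0,45],[0,0,0,0,0,0,45],[0,0,0,0,0,0,45],[0,0,-15,0,0,0,45],[0,0,-25,0,0,0,45],[0,0,-25,0,0,0,45],[0,0,-15,0,0,0,30],[0,0,0,0,0,0,0]]

```text
time_s: 10.2
eef_pos: [0.4847, 0.0308, 0.1243]
eef_rot: [0.001, 0.99, 0.144, 0.002]
wrist_force: [-0.7, -0.3, -0.7]
opening: 0.198
grasp_force: 0.0
```

>>> jog_arm:
  series:
    - [[-20,0,0,0,0,0,0],[-30,0,0,0,0,0,0],[-30,0,0,0,0,0,0],[-20,0,0,0,0,0,0],[0,0,0,0,0,0,0],[0,0,0,0,0,0,0],[0,0,0,0,0,0,0],[0,0,0,0,0,0,0],[0,0,0,0,0,0,0],[0,0,0,0,0,0,0]]

```text
time_s: 11.2
eef_pos: [0.3872, 0.0027, 0.1218]
eef_rot: [-0.0, 0.989, 0.145, -0.0]
wrist_force: [-0.2, 0.3, -0.4]
opening: -0.001
grasp_force: 0.0
```

```bash
python3 - <<'E'
from h import *
c=snap('wrist','w2'); d=snap('top','t2'); st()
print(rect(c,(0,0,512,300),.022,.2))
cv2.imwrite('pics/w2b.png',np.hstack([c['frame'],cv2.resize(d['frame'][130:250,180:270],(288,384),interpolation=cv2.INTER_CUBIC)]))
E
```

```text
t 11.3 pos [387.1   2.6 121.8] psi 16.62 tz [-0.  0. -1.] F [-0.6  0.4  0.1] open 0.0 gf 0.0
(array([484. ,  31.5]), array([116.4,  46.1]), 16.5, array([486.9,  32.3,  38.3]), 5439)
```

View pics/w2b.png

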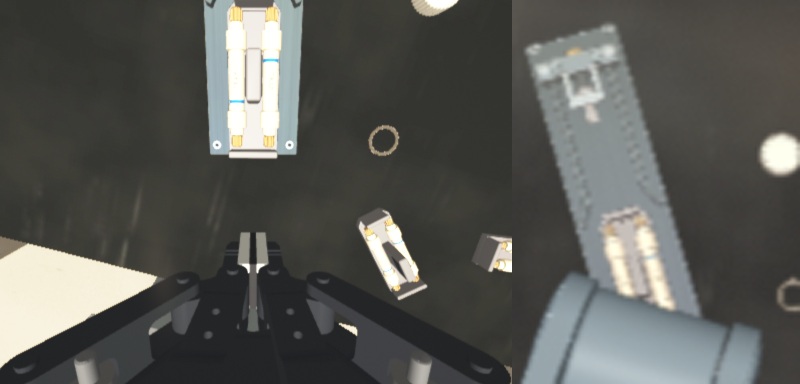

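The carrier sits flat and centred on the apron, with its rear plate at (253,154). The arm is behind it with the fingers shut. I'll descend and start pushing.

>>> jog_arm:
  series:
    - [[0,0,20,0,0,0,0],[0,0,30,0,0,0,0],[0,0,30,0,0,0,0],[0,0,18,0,0,0,0],[0,0,6,0,0,0,0],[0,0,0,0,0,0,0],[5,0,0,0,0,0,0],[5,0,0,0,0,0,0],[5,0,0,0,0,0,0],[2,0,0,0,0,0,0]]

```text
time_s: 12.3
eef_pos: [0.4047, 0.0073, 0.0187]
eef_rot: [0.0, 0.989, 0.145, 0.001]
wrist_force: [-0.6, 0.1, -0.4]
opening: -0.001
grasp_force: 0.0
```

>>> jog_arm:
  series:
    - [[2,0,0,0,0,0,0],[2,0,0,0,0,0,0],[2,0,0,0,0,0,0],[2,0,0,0,0,0,0],[2,0,0,0,0,0,0],[3,0,0,0,0,0,0],[3,0,0,0,0,0,0],[3,0,0,0,0,0,0],[3,0,0,0,0,0,0],[3,0,0,0,0,0,0]]

```text
time_s: 13.3
eef_pos: [0.4275, 0.0146, 0.0179]
eef_rot: [0.0, 0.99, 0.144, 0.0]
wrist_force: [-0.4, -0.2, -0.1]
opening: -0.0
grasp_force: 0.0
```

>>> jog_arm:
  series:
    - [[4,0,0,0,0,0,0],[4,0,0,0,0,0,0],[4,0,0,0,0,0,0],[4,0,0,0,0,0,0],[4,0,0,0,0,0,0],[4,0,0,0,0,0,0],[4,0,0,0,0,0,0],[4,0,0,0,0,0,0],[3,0,0,0,0,0,0],[0,0,0,0,0,0,0]]

```text
time_s: 14.3
eef_pos: [0.4612, 0.0246, 0.0179]
eef_rot: [0.0, 0.99, 0.144, 0.0]
wrist_force: [-0.5, -0.2, -1.0]
opening: -0.0
grasp_force: 0.0
```

```bash
python3 - <<'E'
from h import *
c=snap('wrist','w3'); d=snap('top','t3'); o,R=st()
p=o['eef_pos']*1000-[564.5,55.2,0]; a=np.radians(16.6); print('rail xy',p[0]*np.cos(a)+p[1]*np.sin(a),-p[0]*np.sin(a)+p[1]*np.cos(a), 'F along',o['wrist_force'][:2]@[np.cos(a),np.sin(a)])
cv2.imwrite('pics/w3b.png',np.hstack([c['frame'],cv2.resize(d['frame'][130:250,180:270],(288,384),interpolation=cv2.INTER_CUBIC)]))
E
```

```text
t 14.4 pos [460.8  24.6  17.8] psi 16.61 tz [-0.  0. -1.] F [0.2 0.1 0.1] open -0.003 gf 0.0
rail xy -108.14456374121704 0.2796476903180043 F along 0.2192284706154022
```

View pics/w3b.png

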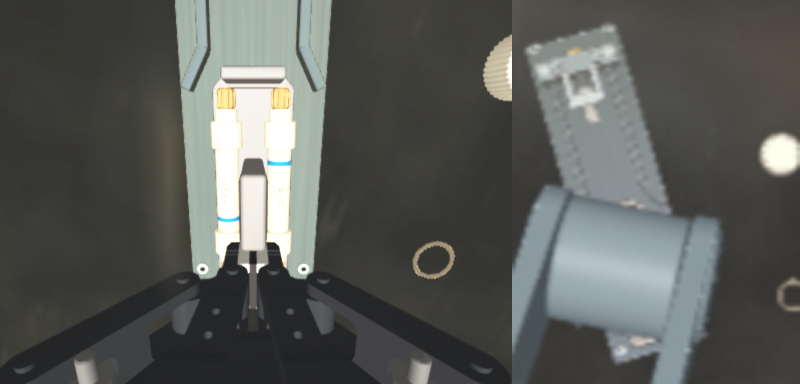

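```bash
python3 - <<'E'
from h import *
c=load('w3'); a=np.radians(16.6)
def r(u,v,z=None):
    p=P(c,u,v,z)*1000-[564.5,55.2,0]; print((u,v),(p[0]*np.cos(a)+p[1]*np.sin(a)).round(1),(-p[0]*np.sin(a)+p[1]*np.cos(a)).round(1),p[2].round(1))
for q in ((253,67,.039),(253,72),(253,172,.07),(253,248,.07),(253,200),(224,66,.039),(284,66,.039),(184,88,.018),(322,88,.018),(203,268,.006),(304,268,.006)): r(*q)
E
```

```text
(253, 67) -14.6 0.2 39.0
(253, 72) -16.8 0.2 39.1
(253, 172) -59.8 0.2 70.0
(253, 248) -94.9 0.2 70.0
(253, 200) -71.8 0.2 70.8
(224, 66) -14.1 14.2 39.0
(284, 66) -14.1 -14.7 39.0
(184, 88) -22.2 38.9 18.0
(322, 88) -22.1 -38.5 18.0
(203, 268) -142.8 36.2 6.0
(304, 268) -142.7 -36.8 6.0
```

```bash
python3 - <<'E'
from h import *
a=np.radians(16.6)
c=load('w3');R=np.array(c['rotation'])
o,_=st(); print(c['xyz'], R)
for f in('w2','w3'):
  c=load(f);X=(cloud(c)*1000-[564.5,55.2,0]);x=X[...,0]*np.cos(a)+X[...,1]*np.sin(a)
  for u in (222,240,253,280):
    print(f,u,[(v,int(x[v,u]),int(X[v,u,2])) for v in range(60 if f=='w3' else 130,340,8)])
s=snap('scene','s3')
w=load('w3')['frame'][220:340,190:320]
cv2.imwrite('pics/c8.png',np.hstack([cv2.resize(s['frame'][170:250,170:290],(450,420),interpolation=cv2.INTER_CUBIC) ,cv2.resize(w,(350,420),interpolation=cv2.INTER_CUBIC)]))
E
```

```text
t 14.4 pos [460.8  24.6  17.8] psi 16.61 tz [-0.  0. -1.] F [0.2 0.1 0.1] open -0.003 gf 0.0
[0.52894049 0.04486199 0.18565456] [ 0.11290745  0.7939187  -0.59139804 -0.08481374]
w2 222 [(130, -127, 6), (138, -135, 5), (146, -143, 5), (154, -151, 6), (162, -160, 1), (170, -168, 1), (178, -177, 2), (186, -186, 1), (194, -194, 1), (202, -203, 1), (210, -213, 0), (218, -222, 1), (226, -231, 2), (234, -240, 2), (242, -250, 1), (250, -260, 1), (258, -271, 1), (266, -178, 178), (274, -173, 193), (282, -173, 198), (290, -172, 204), (298, -168, 215), (306, -168, 218), (314, -168, 222), (322, -168, 224), (330, -168, 228), (338, -167, 232)]
w2 240 [(130, -126, 30), (138, -133, 29), (146, -141, 30), (154, -147, 39), (162, -160, 1), (170, -168, 2), (178, -177, 2), (186, -186, 1), (194, -194, 0), (202, -203, 1), (210, -212, 2), (218, -222, 1), (226, -231, 2), (234, -240, 2), (242, -174, 163), (250, -174, 170), (258, -174, 178), (266, -173, 187), (274, -173, 193), (282, -173, 199), (290, -172, 204), (298, -169, 213), (306, -173, 212), (314, -174, 214), (322, -178, 213), (330, -175, 220), (338, -174
[... 2523 characters left out ...]
 -102, 80), (284, -106, 80), (292, -110, 80), (300, -114, 81), (308, -118, 80), (316, -187, 1), (324, -195, 1), (332, -98, 117)]
w3 280 [(60, -5, 5), (68, -14, 38), (76, -18, 38), (84, -20, 18), (92, -25, 31), (100, -29, 30), (108, -33, 30), (116, -37, 32), (124, -41, 35), (132, -45, 34), (140, -49, 35), (148, -53, 35), (156, -58, 32), (164, -62, 32), (172, -67, 32), (180, -71, 32), (188, -75, 33), (196, -80, 32), (204, -85, 33), (212, -90, 33), (220, -95, 33), (228, -100, 32), (236, -104, 35), (244, -109, 35), (252, -101, 61), (260, -101, 69), (268, -96, 85), (276, -95, 91), (284, -95, 97), (292, -95, 101), (300, -91, 112), (308, -91, 115), (316, -90, 119), (324, -91, 122), (332, -90, 126)]
```

View pics/c8.png

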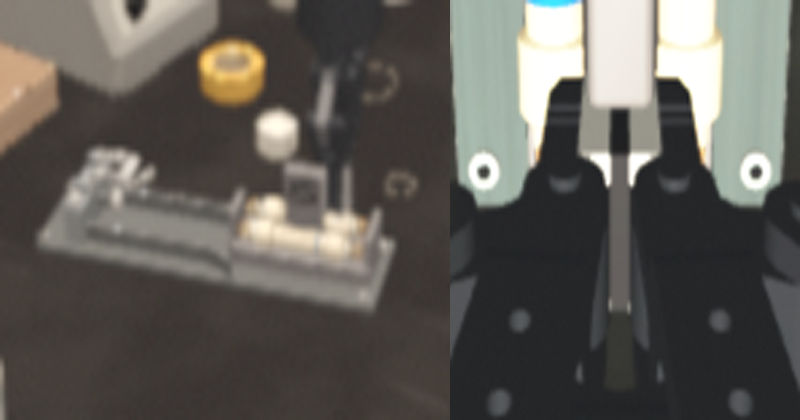

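The pictures show the shut fingers standing between the grip and the rear plate. They passed over the 39 mm plate, so the shut tips are higher than the reported TCP. The carrier only moved about 7 mm. I'll measure the real tip height, then back out.

```bash
python3 - <<'E'
from h import *
a=np.radians(16.6)
for f in('w2','w0','w1'):
  c=load(f);X=(cloud(c)*1000-[564.5,55.2,0]);x=X[...,0]*np.cos(a)+X[...,1]*np.sin(a)
  if f=='w2':
    for u in (245,250,256): print(u,[(v,int(x[v,u]),int(X[v,u,2])) for v in range(226,242)])
  if f=='w0': # open fingers: lowest z among near pixels
    m=(X[...,2]>100); print('open finger min z',np.percentile(X[...,2][m],[0,.2,1]))
  if f=='w1':
    s=X[235:320,228:285,2]; print('w1',[(v,X[v,234,2].round(),X[v,238,2].round(),X[v,253,2].round()) for v in range(190,300,8)])
E
```

```text
245 [(226, -231, 2), (227, -232, 1), (228, -234, 0), (229, -234, 2), (230, -236, 1), (231, -237, 1), (232, -238, 2), (233, -174, 151), (234, -174, 151), (235, -174, 154), (236, -173, 156), (237, -174, 156), (238, -174, 158), (239, -174, 158), (240, -174, 159), (241, -175, 160)]
250 [(226, -230, 3), (227, -232, 1), (228, -233, 2), (229, -234, 2), (230, -235, 2), (231, -237, 0), (232, -238, 2), (233, -174, 152), (234, -174, 153), (235, -174, 154), (236, -174, 155), (237, -174, 156), (238, -174, 157), (239, -174, 159), (240, -174, 160), (241, -174, 161)]
256 [(226, -231, 1), (227, -232, 1), (228, -233, 1), (229, -234, 2), (230, -236, 0), (231, -236, 3), (232, -238, 0), (233, -174, 151), (234, -174, 152), (235, -174, 154), (236, -173, 156), (237, -174, 156), (238, -174, 158), (239, -173, 159), (240, -174, 159), (241, -174, 162)]
open finger min z [243.79938665 246.66536087 251.56412826]
w1 [(190, np.float64(179.0), np.float64(177.0), np.float64(161.0)), (198, np.float64(176.0), np.float64(174.0), np.float64(172.0)), (206, np.float64(176.0), np.float64(174.0), np.float64(189.0)), (214, np.float64(176.0), np.float64(175.0), np.float64(203.0)), (222, np.float64(176.0), np.float64(174.0), np.float64(214.0)), (230, np.float64(177.0), np.float64(176.0), np.float64(213.0)), (238, np.float64(221.0), np.float64(221.0), np.float64(213.0)), (246, np.float64(232.0), np.float64(232.0), np.float64(214.0)), (254, np.float64(239.0), np.float64(240.0), np.float64(213.0)), (262, np.float64(246.0), np.float64(246.0), np.float64(214.0)), (270, np.float64(255.0), np.float64(247.0), np.float64(215.0)), (278, np.float64(261.0), np.float64(251.0), np.float64(212.0)), (286, np.float64(265.0), np.float64(255.0), np.float64(163.0)), (294, np.float64(270.0), np.float64(256.0), np.float64(169.0))]
```

>>> jog_arm:
  series:
    - [[-1,0,-5,0,0,0,0],[0,0,-20,0,0,0,0],[0,0,-20,0,0,0,0],[0,0,-5,0,0,0,0],[-25,0,0,0,0,0,0],[-30,0,0,0,0,0,0],[-20,0,0,0,0,0,0],[0,0,0,0,0,0,0],[0,0,0,0,0,0,0],[0,0,0,0,0,0,0]]

```text
time_s: 15.45
eef_pos: [0.3891, 0.0027, 0.0682]
eef_rot: [0.0, 0.99, 0.144, 0.001]
wrist_force: [0.1, 0.1, 0.4]
opening: -0.001
grasp_force: 0.0
```

>>> jog_arm:
  series:
    - [[0,0,15,0,0,0,0],[0,0,20,0,0,0,0],[0,0,15,0,0,0,0],[0,0,6,0,0,0,0],[0,0,4,0,0,0,0],[0,0,2,0,0,0,0],[0,0,1,0,0,0,0],[0,0,1,0,0,0,0],[0,0,0,0,0,0,0],[0,0,0,0,0,0,0]]

```text
time_s: 16.45
eef_pos: [0.3882, 0.0027, 0.0042]
eef_rot: [0.0, 0.99, 0.144, 0.0]
wrist_force: [0.1, 0.7, -0.3]
opening: -0.003
grasp_force: 0.0
```

```bash
python3 - <<'E'
from h import *
o,R=st(); c=snap('wrist','w4'); a=np.radians(16.6)
X=(cloud(c)*1000-[564.5,55.2,0]);x=X[...,0]*np.cos(a)+X[...,1]*np.sin(a)
print([(v,int(x[v,250]),int(X[v,250,2])) for v in range(150,250,5)])
print([(v,int(x[v,250]),int(X[v,250,2])) for v in range(222,242)])
E
```

```text
t 16.45 pos [388.2   2.7   4.2] psi 16.6 tz [ 0.001 -0.    -1.   ] F [ 0.1  0.7 -0.3] open -0.003 gf 0.0
[(150, -131, 16), (155, -134, 17), (160, -136, 18), (165, -137, 28), (170, -138, 38), (175, -140, 39), (180, -143, 39), (185, -155, 0), (190, -158, 1), (195, -161, 1), (200, -164, 1), (205, -168, 2), (210, -171, 1), (215, -174, 1), (220, -178, 2), (225, -182, 1), (230, -185, 1), (235, -174, 35), (240, -173, 43), (245, -173, 48)]
[(222, -179, 1), (223, -180, 0), (224, -181, 1), (225, -182, 1), (226, -182, 1), (227, -183, 1), (228, -184, 1), (229, -184, 1), (230, -185, 1), (231, -186, 1), (232, -186, 2), (233, -173, 33), (234, -173, 35), (235, -174, 35), (236, -173, 37), (237, -173, 38), (238, -173, 40), (239, -173, 40), (240, -173, 43), (241, -173, 44)]
```

The wrist depth shows the real shut tip about 29 mm above the reported TCP: the bench directly under the tip is visible. I'll lower 13 mm more, in small steps.

>>> jog_arm:
  series:
    - [[0,0,2,0,0,0,0],[0,0,2,0,0,0,0],[0,0,2,0,0,0,0],[0,0,2,0,0,0,0],[0,0,2,0,0,0,0],[0,0,2,0,0,0,0],[0,0,1,0,0,0,0],[0,0,0,0,0,0,0],[0,0,0,0,0,0,0],[0,0,0,0,0,0,0]]

```text
time_s: 17.5
eef_pos: [0.388, 0.0028, -0.009]
eef_rot: [0.0, 0.99, 0.144, 0.0]
wrist_force: [-1.0, -0.7, 0.4]
opening: 0.001
grasp_force: 0.0
```

```bash
python3 - <<'E'
from h import *
o,R=st(); c=snap('wrist','w5'); a=np.radians(16.6)
X=(cloud(c)*1000-[564.5,55.2,0]);x=X[...,0]*np.cos(a)+X[...,1]*np.sin(a)
print([(v,int(x[v,250]),int(X[v,250,2])) for v in range(226,240)])
print(rect(c,(0,0,512,220),.022,.2))
E
```

```text
t 17.5 pos [388.    2.8  -9. ] psi 16.61 tz [ 0. -0. -1.] F [-1.  -0.7  0.4] open 0.001 gf 0.0
[(226, -177, 1), (227, -178, 1), (228, -178, 1), (229, -179, 1), (230, -180, 0), (231, -180, 0), (232, -180, 2), (233, -173, 20), (234, -173, 21), (235, -173, 23), (236, -173, 24), (237, -173, 25), (238, -173, 26), (239, -173, 28)]
(array([466.9,  26.4]), array([66.4, 46.3]), 16.5, array([470.8,  27.6,  40.3]), 12837)
```

The tip is at z = 20 mm and touching nothing, the right height for the rear plate.

>>> jog_arm:
  series:
    - [[6,0,0,0,0,0,0],[8,0,0,0,0,0,0],[6,0,0,0,0,0,0],[3,0,0,0,0,0,0],[3,0,0,0,0,0,0],[3,0,0,0,0,0,0],[3,0,0,0,0,0,0],[3,0,0,0,0,0,0],[3,0,0,0,0,0,0],[0,0,0,0,0,0,0]]

```text
time_s: 18.55
eef_pos: [0.4248, 0.0137, -0.009]
eef_rot: [0.0, 0.99, 0.144, 0.0]
wrist_force: [0.4, 0.3, -0.0]
opening: -0.001
grasp_force: 0.0
```

>>> jog_arm:
  series:
    - [[3,0,0,0,0,0,0],[3,0,0,0,0,0,0],[3,0,0,0,0,0,0],[3,0,0,0,0,0,0],[3,0,0,0,0,0,0],[3,0,0,0,0,0,0],[3,0,0,0,0,0,0],[3,0,0,0,0,0,0],[3,0,0,0,0,0,0],[3,0,0,0,0,0,0]]

```text
time_s: 19.55
eef_pos: [0.4533, 0.0223, -0.0091]
eef_rot: [-0.0, 0.99, 0.144, -0.0]
wrist_force: [-0.9, -0.4, -0.6]
opening: 0.002
grasp_force: 0.3
```

```bash
cat >> h.py <<'E'
def rs():
    o,R=st(); a=np.radians(16.6); p=o['eef_pos']*1000-[564.5,55.2,0]; print('rail',(p[0]*np.cos(a)+p[1]*np.sin(a)).round(1),(-p[0]*np.sin(a)+p[1]*np.cos(a)).round(1),'Fx',(o['wrist_force'][:2]@[np.cos(a),np.sin(a)]).round(1))
E
python3 - <<'E'
from h import *
rs(); c=snap('wrist','w6'); a=np.radians(16.6)
X=(cloud(c)*1000-[564.5,55.2,0]);x=X[...,0]*np.cos(a)+X[...,1]*np.sin(a)
print([(v,int(x[v,250]),int(X[v,250,2])) for v in range(20,240,8)])
print(rect(c,(0,0,512,220),.022,.2))
E
```

```text
t 19.55 pos [453.3  22.3  -9.1] psi 16.6 tz [-0.  0. -1.] F [-0.9 -0.4 -0.6] open 0.002 gf 0.3
rail -115.9 0.3 Fx -1.0
[(20, -4, 17), (28, -7, 17), (36, -23, 70), (44, -25, 69), (52, -27, 69), (60, -29, 70), (68, -31, 69), (76, -34, 70), (84, -36, 70), (92, -38, 69), (100, -40, 69), (108, -43, 71), (116, -45, 69), (124, -47, 69), (132, -50, 69), (140, -52, 70), (148, -54, 70), (156, -57, 70), (164, -68, 18), (172, -72, 18), (180, -76, 19), (188, -81, 18), (196, -85, 17), (204, -89, 18), (212, -94, 17), (220, -99, 17), (228, -99, 27), (236, -99, 37)]
(array([518.3,  41.7]), array([93.4, 46.1]), 16.5, array([525.2,  43.8,  42.8]), 18378)
```

The carrier is being pushed straight: its origin is at about -40 and it is square to the rail. Origin = TCP + 76.

>>> jog_arm:
  series:
    - [[3,0,0,0,0,0,0],[3,0,0,0,0,0,0],[3,0,0,0,0,0,0],[3,0,0,0,0,0,0],[3,0,0,0,0,0,0],[3,0,0,0,0,0,0],[3,0,0,0,0,0,0],[3,0,0,0,0,0,0],[3,0,0,0,0,0,0],[3,0,0,0,0,0,0]]

```text
time_s: 20.6
eef_pos: [0.4821, 0.0309, -0.0091]
eef_rot: [-0.0, 0.99, 0.144, -0.0]
wrist_force: [-0.8, 0.5, 0.1]
opening: 0.003
grasp_force: 0.3
```

>>> jog_arm:
  series:
    - [[1,0,0,0,0,0,0],[1,0,0,0,0,0,0],[1,0,0,0,0,0,0],[1,0,0,0,0,0,0],[1,0,0,0,0,0,0],[1,0,0,0,0,0,0],[1,0,0,0,0,0,0],[1,0,0,0,0,0,0],[1,0,0,0,0,0,0],[1,0,0,0,0,0,0]]

```text
time_s: 21.6
eef_pos: [0.4915, 0.0337, -0.0091]
eef_rot: [0.0, 0.99, 0.144, 0.0]
wrist_force: [-1.1, -0.4, 0.6]
opening: 0.001
grasp_force: 0.4
```

```bash
python3 - <<'E'
from h import *
rs(); c=load('top0')
# catch position: points on rail above 30mm in rail frame
X=cloud(c)*1000-[564.5,55.2,0]; a=np.radians(16.6); x=X[...,0]*np.cos(a)+X[...,1]*np.sin(a); y=-X[...,0]*np.sin(a)+X[...,1]*np.cos(a)
m=(abs(y)<10)&(x>40)&(x<165)
for lo in range(45,165,5):
    k=m&(x>=lo)&(x<lo+5); print(lo,np.round(np.sort(X[...,2][k])[[0,len(X[...,2][k])//2,-1]]) if k.any() else '',end='; ')
E
```

```text
t 21.6 pos [491.5  33.7  -9.1] psi 16.61 tz [ 0.  0. -1.] F [-1.1 -0.4  0.6] open 0.001 gf 0.4
rail -76.1 0.3 Fx -1.2
45 [ 1.  5. 13.]; 50 [ 4.  8. 10.]; 55 [ 1.  6. 11.]; 60 [-0.  7. 10.]; 65 [ 2.  7. 52.]; 70 [ 2.  9. 47.]; 75 [ 4.  8. 43.]; 80 [ 5. 41. 51.]; 85 [ 2. 46. 53.]; 90 [-0.  5. 48.]; 95 [26. 30. 33.]; 100 [ 4. 26. 29.]; 105 [ 5. 25. 32.]; 110 [ 9. 27. 32.]; 115 [ 6. 27. 39.]; 120 [29. 34. 38.]; 125 [32. 36. 38.]; 130 [29. 36. 39.]; 135 [30. 31. 33.]; 140 [4. 8. 8.]; 145 [ 5.  7. 10.]; 150 [ 3.  7. 11.]; 155 [ 2.  8. 11.]; 160 [-4.  1.  4.];
```

>>> jog_arm:
  series:
    - [[1,0,0,0,0,0,0],[1,0,0,0,0,0,0],[1,0,0,0,0,0,0],[1,0,0,0,0,0,0],[1,0,0,0,0,0,0],[1,0,0,0,0,0,0],[1,0,0,0,0,0,0],[0,0,0,0,0,0,0],[0,0,0,0,0,0,0],[0,0,0,0,0,0,0]]

```text
time_s: 22.6
eef_pos: [0.4983, 0.0357, -0.0091]
eef_rot: [0.0, 0.99, 0.144, 0.0]
wrist_force: [0.1, 0.3, -0.0]
opening: 0.0
grasp_force: 0.0
```

>>> jog_arm:
  series:
    - [[1,0,0,0,0,0,0],[1,0,0,0,0,0,0],[1,0,0,0,0,0,0],[1,0,0,0,0,0,0],[1,0,0,0,0,0,0],[1,0,0,0,0,0,0],[0,0,0,0,0,0,0],[0,0,0,0,0,0,0],[0,0,0,0,0,0,0],[0,0,0,0,0,0,0]]

```text
time_s: 23.6
eef_pos: [0.5038, 0.0374, -0.0092]
eef_rot: [-0.0, 0.99, 0.144, -0.0]
wrist_force: [-0.9, 0.4, -0.7]
opening: 0.002
grasp_force: 0.7
```

>>> jog_arm:
  series:
    - [[1,0,0,0,0,0,0],[1,0,0,0,0,0,0],[1,0,0,0,0,0,0],[1,0,0,0,0,0,0],[1,0,0,0,0,0,0],[1,0,0,0,0,0,0],[0,0,0,0,0,0,0],[0,0,0,0,0,0,0],[0,0,0,0,0,0,0],[0,0,0,0,0,0,0]]

```text
time_s: 24.6
eef_pos: [0.5098, 0.0391, -0.0091]
eef_rot: [0.0, 0.99, 0.144, 0.0]
wrist_force: [-1.3, -0.6, -1.2]
opening: -0.001
grasp_force: 0.8
```

```bash
python3 - <<'E'
from h import *
rs()
E
```

```text
t 24.6 pos [509.8  39.1  -9.1] psi 16.6 tz [ 0.  0. -1.] F [-1.3 -0.6 -1.2] open -0.001 gf 0.8
rail -57.0 0.2 Fx -1.4
```

>>> jog_arm:
  series:
    - [[1,0,0,0,0,0,0],[1,0,0,0,0,0,0],[1,0,0,0,0,0,0],[1,0,0,0,0,0,0],[1,0,0,0,0,0,0],[0,0,0,0,0,0,0],[0,0,0,0,0,0,0],[0,0,0,0,0,0,0],[0,0,0,0,0,0,0],[0,0,0,0,0,0,0]]

```text
time_s: 25.6
eef_pos: [0.5148, 0.0405, -0.0089]
eef_rot: [0.0, 0.99, 0.144, 0.0]
wrist_force: [-0.7, -0.5, 0.1]
opening: -0.003
grasp_force: 0.0
```

>>> jog_arm:
  series:
    - [[1,0,0,0,0,0,0],[1,0,0,0,0,0,0],[1,0,0,0,0,0,0],[1,0,0,0,0,0,0],[0,0,0,0,0,0,0],[0,0,0,0,0,0,0],[0,0,0,0,0,0,0],[0,0,0,0,0,0,0],[0,0,0,0,0,0,0],[0,0,0,0,0,0,0]]

```text
time_s: 26.6
eef_pos: [0.5184, 0.0417, -0.0091]
eef_rot: [0.0, 0.99, 0.144, 0.0]
wrist_force: [-0.8, 0.5, -1.2]
opening: -0.0
grasp_force: 0.3
```

>>> jog_arm:
  series:
    - [[1,0,0,0,0,0,0],[1,0,0,0,0,0,0],[1,0,0,0,0,0,0],[1,0,0,0,0,0,0],[0,0,0,0,0,0,0],[0,0,0,0,0,0,0],[0,0,0,0,0,0,0],[0,0,0,0,0,0,0],[0,0,0,0,0,0,0],[0,0,0,0,0,0,0]]

```text
time_s: 27.6
eef_pos: [0.5197, 0.0427, -0.0098]
eef_rot: [-0.0, 0.989, 0.145, -0.002]
wrist_force: [-8.1, -1.3, 2.9]
opening: 0.002
grasp_force: 4.1
```

```bash
python3 - <<'E'
from h import *
rs(); c=snap('wrist','w7'); a=np.radians(16.6); rs()
X=(cloud(c)*1000-[564.5,55.2,0]);x=X[...,0]*np.cos(a)+X[...,1]*np.sin(a)
print([(v,int(x[v,250]),int(X[v,250,2])) for v in range(0,240,8)])
E
```

```text
t 27.6 pos [519.7  42.7  -9.8] psi 16.62 tz [-0.005 -0.    -1.   ] F [-8.1 -1.3  2.9] open 0.002 gf 4.1
rail -46.5 0.9 Fx -8.1
t 27.65 pos [519.6  42.7  -9.8] psi 16.62 tz [-0.005 -0.    -1.   ] F [-7.9 -2.2  3.4] open 0.0 gf 4.1
rail -46.6 0.9 Fx -8.2
[(0, 71, 19), (8, 68, 18), (16, 66, 17), (24, 62, 17), (32, 60, 16), (40, 44, 69), (48, 42, 71), (56, 40, 70), (64, 38, 70), (72, 36, 70), (80, 34, 68), (88, 25, 157), (96, 30, 70), (104, 27, 70), (112, 25, 70), (120, 23, 70), (128, 20, 69), (136, 18, 70), (144, 16, 71), (152, 13, 70), (160, 2, 17), (168, -1, 17), (176, -5, 17), (184, -9, 17), (192, -13, 18), (200, -17, 18), (208, -22, 18), (216, -26, 17), (224, -30, 21), (232, -29, 32)]
```

The force has risen to about 8 N with the carrier's origin near 28 mm, as expected when the pawl starts to lift. From here I'll use small steps.

>>> jog_arm:
  series:
    - [[0.5,0,0,0,0,0,0],[0.5,0,0,0,0,0,0],[0.5,0,0,0,0,0,0],[0.5,0,0,0,0,0,0],[0,0,0,0,0,0,0],[0,0,0,0,0,0,0],[0,0,0,0,0,0,0],[0,0,0,0,0,0,0],[0,0,0,0,0,0,0],[0,0,0,0,0,0,0]]

```text
time_s: 28.65
eef_pos: [0.5207, 0.0433, -0.0101]
eef_rot: [-0.0, 0.989, 0.145, -0.003]
wrist_force: [-9.9, -2.5, 4.7]
opening: 0.0
grasp_force: 5.2
```

```bash
python3 - <<'E'
from h import *
rs()
for f in('w6','w7'):
    print(load(f)['xyz'])
c=load('w7')['frame']; d=snap('top','t7'); s=snap('scene','s7')
cv2.imwrite('pics/c9.png',np.hstack([cv2.resize(c,(400,300)),cv2.resize(s['frame'][160:240,170:290],(400,300),interpolation=cv2.INTER_CUBIC)]))
E
```

```text
t 28.65 pos [520.7  43.3 -10.1] psi 16.63 tz [-0.007 -0.    -1.   ] F [-9.9 -2.5  4.7] open 0.0 gf 5.2
rail -45.4 1.1 Fx -10.2
[0.52110944 0.04257837 0.15857564]
[0.58826273 0.06302297 0.15752208]
```

View pics/c9.png

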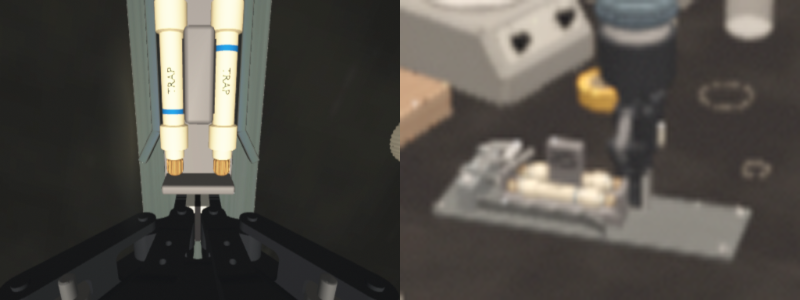

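The carrier is straight between the walls and its nose is under the catch. The force is rising at about 1.7 N/mm, which fits the plunger.

>>> jog_arm:
  series:
    - [[0.5,0,0,0,0,0,0],[0.5,0,0,0,0,0,0],[0.5,0,0,0,0,0,0],[0.5,0,0,0,0,0,0],[0.5,0,0,0,0,0,0],[0,0,0,0,0,0,0],[0,0,0,0,0,0,0],[0,0,0,0,0,0,0],[0,0,0,0,0,0,0],[0,0,0,0,0,0,0]]

```text
time_s: 29.75
eef_pos: [0.5227, 0.044, -0.0102]
eef_rot: [-0.0, 0.989, 0.145, -0.004]
wrist_force: [-10.8, -4.0, 5.2]
opening: -0.003
grasp_force: 5.8
```

>>> jog_arm:
  series:
    - [[0.5,0,0,0,0,0,0],[0.5,0,0,0,0,0,0],[0.5,0,0,0,0,0,0],[0.5,0,0,0,0,0,0],[0,0,0,0,0,0,0],[0,0,0,0,0,0,0],[0,0,0,0,0,0,0],[0,0,0,0,0,0,0],[0,0,0,0,0,0,0],[0,0,0,0,0,0,0]]

```text
time_s: 30.75
eef_pos: [0.5239, 0.0445, -0.0104]
eef_rot: [-0.001, 0.989, 0.145, -0.005]
wrist_force: [-13.5, -4.9, 5.5]
opening: 0.002
grasp_force: 6.7
```

```bash
python3 - <<'E'
from h import *
rs()
E
```

```text
t 30.75 pos [523.9  44.5 -10.4] psi 16.64 tz [-0.009 -0.    -1.   ] F [-13.5  -4.9   5.5] open 0.002 gf 6.7
rail -42.0 1.3 Fx -14.3
```

>>> jog_arm:
  series:
    - [[0.5,0,0,0,0,0,0],[0.5,0,0,0,0,0,0],[0.5,0,0,0,0,0,0],[0,0,0,0,0,0,0],[0,0,0,0,0,0,0],[0,0,0,0,0,0,0],[0,0,0,0,0,0,0],[0,0,0,0,0,0,0],[0,0,0,0,0,0,0],[0,0,0,0,0,0,0]]

```text
time_s: 31.75
eef_pos: [0.5248, 0.0449, -0.0106]
eef_rot: [-0.001, 0.989, 0.145, -0.005]
wrist_force: [-15.0, -5.7, 6.4]
opening: 0.003
grasp_force: 7.5
```

```bash
python3 - <<'E'
from h import *
rs();rs()
E
```

```text
t 31.75 pos [524.8  44.9 -10.6] psi 16.64 tz [-0.01 -0.   -1.  ] F [-15.   -5.7   6.4] open 0.003 gf 7.5
rail -41.0 1.4 Fx -16.0
t 31.75 pos [524.8  44.9 -10.6] psi 16.64 tz [-0.01 -0.   -1.  ] F [-15.   -5.7   6.4] open 0.003 gf 7.5
rail -41.0 1.4 Fx -16.0
```

>>> jog_arm:
  series:
    - [[0.4,0,0,0,0,0,0],[0.4,0,0,0,0,0,0],[0,0,0,0,0,0,0],[0,0,0,0,0,0,0],[0,0,0,0,0,0,0],[0,0,0,0,0,0,0],[0,0,0,0,0,0,0],[0,0,0,0,0,0,0],[0,0,0,0,0,0,0],[0,0,0,0,0,0,0]]

```text
time_s: 32.75
eef_pos: [0.5253, 0.0451, -0.0106]
eef_rot: [-0.001, 0.989, 0.145, -0.005]
wrist_force: [-15.4, -4.3, 7.0]
opening: 0.003
grasp_force: 7.9
```

```bash
python3 - <<'E'
from h import *
rs(); c=snap('wrist','w8'); a=np.radians(16.6)
X=(cloud(c)*1000-[564.5,55.2,0]);x=X[...,0]*np.cos(a)+X[...,1]*np.sin(a)
m=(X[...,2]>35)&(X[...,2]<42)&(abs(x+32)<8); print('rear plate x',np.percentile(x[m],[2,50,98]))
E
```

```text
t 32.75 pos [525.3  45.1 -10.6] psi 16.64 tz [-0.011 -0.    -1.   ] F [-15.4  -4.3   7. ] open 0.003 gf 7.9
rail -40.5 1.5 Fx -15.9
rear plate x [-33.7861352  -27.04417007 -24.04952342]
```

>>> jog_arm:
  series:
    - [[-1,0,0,0,0,0,0],[-1,0,0,0,0,0,0],[-1,0,0,0,0,0,0],[-1,0,0,0,0,0,0],[-1,0,0,0,0,0,0],[-1,0,0,0,0,0,0],[-1,0,0,0,0,0,0],[-1,0,0,0,0,0,0],[0,0,0,0,0,0,0],[0,0,0,0,0,0,0]]

```text
time_s: 33.8
eef_pos: [0.52, 0.0431, -0.0104]
eef_rot: [-0.0, 0.99, 0.144, -0.003]
wrist_force: [-6.6, -2.7, -0.7]
opening: -0.0
grasp_force: 3.4
```

```bash
python3 - <<'E'
from h import *
rs()
E
```

```text
t 33.8 pos [520.   43.1 -10.4] psi 16.62 tz [-0.006  0.    -1.   ] F [-6.6 -2.7 -0.7] open -0.0 gf 3.4
rail -46.1 1.1 Fx -7.1
```

>>> jog_arm:
  series:
    - [[-1,0,0,0,0,0,0],[-1,0,0,0,0,0,0],[-1,0,0,0,0,0,0],[0,0,0,0,0,0,0],[0,0,0,0,0,0,0],[0,0,0,0,0,0,0],[0,0,0,0,0,0,0],[0,0,0,0,0,0,0],[0,0,0,0,0,0,0],[0,0,0,0,0,0,0]]

```text
time_s: 34.8
eef_pos: [0.5204, 0.0422, -0.0089]
eef_rot: [0.0, 0.99, 0.144, 0.0]
wrist_force: [-0.7, 0.3, 1.7]
opening: 0.0
grasp_force: 0.3
```

```bash
python3 - <<'E'
from h import *
rs(); c=snap('wrist','w9'); a=np.radians(16.6)
for f in('w7','w8','w9'):
    c=load(f);X=(cloud(c)*1000-[564.5,55.2,0]);x=X[...,0]*np.cos(a)+X[...,1]*np.sin(a);y=-X[...,0]*np.sin(a)+X[...,1]*np.cos(a)
    q=(X[...,2]>60)&(X[...,2]<76)&(abs(y)<5)&(x>0); print(f,'grip x',np.percentile(x[q],[1,50,99]),'z',[np.median(X[...,2][q&(x>k)&(x<k+6)]).round(1) for k in(14,22,30,38)])
    print([(v,int(x[v,235]),int(X[v,235,2])) for v in range(226,250,3)])
E
```

```text
t 34.8 pos [520.4  42.2  -8.9] psi 16.6 tz [ 0.001 -0.    -1.   ] F [-0.7  0.3  1.7] open 0.0 gf 0.3
rail -46.0 0.1 Fx -0.6
w7 grip x [12.03130235 30.66923617 46.50679729] z [np.float64(70.2), np.float64(70.1), np.float64(70.2), np.float64(70.2)]
[(226, -30, 24), (229, -29, 28), (232, -29, 32), (235, -29, 35), (238, -30, 38), (241, -30, 40), (244, -32, 40), (247, -34, 39)]
w8 grip x [18.1329207  37.05786773 52.88644481] z [np.float64(69.7), np.float64(70.2), np.float64(70.2), np.float64(70.2)]
[(226, -23, 24), (229, -23, 27), (232, -23, 31), (235, -23, 36), (238, -23, 38), (241, -24, 38), (244, -26, 38), (247, -27, 39)]
w9 grip x [12.25788061 31.01819097 46.9371398 ] z [np.float64(70.2), np.float64(70.2), np.float64(70.2), np.float64(70.1)]
[(226, -29, 25), (229, -28, 31), (232, -29, 33), (235, -29, 36), (238, -29, 39), (241, -31, 39), (244, -32, 39), (247, -34, 38)]
```

With the finger force at about 0.6 N, the carrier sits about 6 mm behind its deepest point and no longer pushes back, which suggests it is latched. I'll back off fully and look.

>>> jog_arm:
  series:
    - [[-3,0,0,0,0,0,0],[-10,0,0,0,0,0,0],[-20,0,-10,0,0,0,0],[-20,0,-20,0,0,0,0],[0,0,-30,0,0,0,0],[0,0,-40,0,0,0,0],[10,0,-40,0,0,0,0],[20,0,0,0,0,0,0],[10,0,0,0,0,0,0],[0,0,0,0,0,0,0]]

```text
time_s: 35.85
eef_pos: [0.5073, 0.0387, 0.1301]
eef_rot: [-0.0, 0.989, 0.145, -0.001]
wrist_force: [-1.1, -0.6, -0.5]
opening: -0.002
grasp_force: 0.0
```

```bash
python3 - <<'E'
from h import *
rs(); a=np.radians(16.6); c=snap('wrist','w10')
X=(cloud(c)*1000-[564.5,55.2,0]);x=X[...,0]*np.cos(a)+X[...,1]*np.sin(a);y=-X[...,0]*np.sin(a)+X[...,1]*np.cos(a)
q=(X[...,2]>60)&(X[...,2]<76)&(abs(y)<5)&(x>0)&(x<60); print('grip x',np.percentile(x[q],[1,50,99]))
m=(x>50)&(x<150)&(abs(y)<40)&(X[...,2]>0);v,u=np.where(m);print(u.min(),u.max(),v.min(),v.max())
k=abs(y)<3
print([(l,np.median(X[...,2][k&(x>=l)&(x<l+3)]).round()) for l in range(60,140,3) if (k&(x>=l)&(x<l+3)).any()])
f=c['frame'][max(v.min()-5,0):v.max(),max(0,u.min()):u.max()]; s=snap('scene','s10')['frame'][170:230,180:270]
cv2.imwrite('pics/c10.png',np.hstack([cv2.resize(f,(400,400),interpolation=cv2.INTER_CUBIC),cv2.resize(s,(400,400),interpolation=cv2.INTER_CUBIC)]))
E
```

```text
t 35.85 pos [507.3  38.7 130.1] psi 16.63 tz [-0.001  0.    -1.   ] F [-1.1 -0.6 -0.5] open -0.002 gf 0.0
rail -59.6 0.5 Fx -1.2
grip x [11.48620487 29.64453794 46.60079613]
210 298 0 73
[(60, np.float64(19.0)), (63, np.float64(47.0)), (66, np.float64(46.0)), (69, np.float64(45.0)), (72, np.float64(43.0)), (75, np.float64(41.0)), (78, np.float64(41.0)), (81, np.float64(49.0)), (84, np.float64(49.0)), (87, np.float64(49.0)), (90, np.float64(39.0)), (93, np.float64(39.0)), (96, np.float64(31.0)), (99, np.float64(29.0)), (102, np.float64(28.0))]
```

View pics/c10.png

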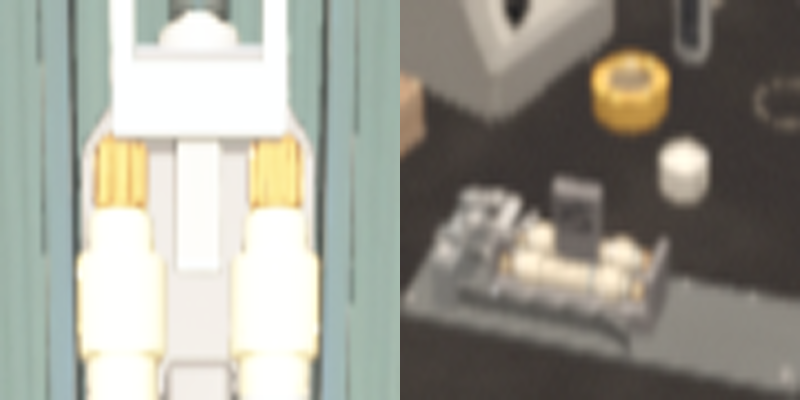

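The carrier sits straight in the channel. Its front plate is at x = 90–95, past the pawl's crossbar (81–88). The pawl is back at its resting height of 49 mm. At its deepest, the carrier was 6 mm or more into the plunger at 16 N, so it is latched. Handing in.

```bash
python3 -c "
from bench import ctrl
print(ctrl.hand_in())"
```

```text
the job is handed in; nothing more can be done
None
```

I set the largest carrier on the apron, pushed it in to a peak of about 16 N, backed the arm off, and handed the job in at about 36 s; the camera depth shows it latched behind the pawl, though on the first push the fingers passed over its rear plate and nudged it about 7 mm by the grip.

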